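Set up a speed check on the tube spinner

ROBOT

A 6-joint arm with a two-finger parallel gripper is mounted at the origin on a cart in front of the work surface, level with it; the furniture and walls round the work are solid. World frame = base frame: x ahead of the robot, y to its left, z up, the work surface at z = 0. Lengths are in m, angles in degrees, forces in N, time in s.
With the tool pointing down it reaches from about 0.325 to 0.775 m from the base axis. Payload 5.5 kg.
Tool frame: the origin (TCP) lies at the centre of the arm's flange, where the gripper is bolted on; the fingertips stand 182 mm ahead of it and the grasp point (between the pads) lies 163 mm ahead of it; z points along the fingers, y is the direction in which the jaws open and shut (so a half turn about z gives the same grasp; the last joint's range is limited). The gripper opens to 88 mm and grips with 3 to 60 N. Pads are 20 mm wide; open, the fingers measure 115 mm over their backs; the gripper's body (75 mm by 178 mm) begins 61 mm behind the grasp point.
Start: joints at [-71.087, 5.22, 70.514, -0, 104.267, -3.249], TCP at [0.226, -0.556, 0.405] pointing down, gripper open.
Joint ranges: [-164.24, 164.24], [-49.07, 125.15], [9.68, 141.18], [-86.29, 266.29], [3.28, 154.24], [-151.56, 151.56]. Speed limits (degrees/s): [147.25, 147.25, 172.46, 180, 180, 180].

INTERFACE

Orientations are given as [roll, pitch, yaw] about the fixed x, y, z axes, in that order (R = Rz(yaw) Ry(pitch) Rx(roll)).
In Python, from station import r gives the robot as it stands. The module is installed in compiled form; this text tells all that it offers. Calls block until the motion is done:
- r.reach(position, orientation): joint-space move of the TCP to a pose.
- r.servo_line(position, rotation=None, speed=0.15): straight line of the TCP; rotation=None keeps the orientation; speed is the mean speed in m/s.
- r.move_joints(angles): joint-space move.
- r.let_go() and r.grab(squeeze=None): open the fingers fully, or close them until they stop; squeeze is the grip in N (None keeps the last).
- r.wait(seconds).
- r.inverse_kinematics(position, orientation): joint angles nearest the present ones, or None.
- r.sense(): the state.
- r.snapshot(name): name is "side" or "top" or "wrist"; returns a dict with "frame" (420x560x3 uint8, red, green, blue), "fx", "fy", "cx", "cy" (pixels), "R" (3x3) and "t" (3): a world point X has camera coordinates R X + t. Camera axes: x right, y down, z forward; pixel columns grow to the right and rows downward; lengths in m; the calibration is good to about 2 mm. A picture is of the moment at which its call begins. There is no depth.
A pose or a line that the arm cannot do raises r.IKError and nothing moves.
- r.hand_in(): hands the job in, once; it reports no verdict.
The state is a dict: "clock": time; "joints": joint angles; "joint_vel": joint speeds; "joint_torque": joint torques, N m; "tcp_pos": TCP position; "orientation": TCP orientation; "contact_force": force on the tool from outside, world axes, zero at the start; "torque": the same for the moment, N m; "opening": finger opening in m.
Only numpy, scipy, OpenCV 4.12 (cv2) and the standard library are available. Lean on these libraries where they do the work, as an engineer would, in place of code of your own. Each camera call takes 0.05 s, during which the arm holds its last target. There are 200 camera calls.

TASK

Get the tube spinner ready for a speed check: first fit the loose rotor onto the spinner's square drive shaft, turned so that it drops fully home on the flange, and let go of it. Then take the optical tachometer out of its cradle, carry it over the bottles without knocking or shifting them, and hold it upright with its nose centred over the reflective mark on the rotor, about 2 cm above the mark, touching neither rotor nor spinner. Finish there, with the robot still holding the tachometer steady in the air.

Things in the scene. Friction and masses are not known exactly. Their poses are not given: they have to be found in the camera images.
- spinner: Tube spinner (small centrifuge, cover off), fixed: round light-grey housing 156 mm across with a dark rim, 62 mm high, a shallow bowl 129 mm across in its top, and a sloping control panel on its -x side reaching 90 mm from the axis. Origin: centre of its underside, on the drive axis; z up.
- drive_seat (a point): Centre of the drive flange's top face (44 mm across, 58 mm above the worktop), on which the rotor's underside rests when home. A square steel shaft, 12 mm across flats, stands 24 mm up from here; its top 4 mm taper to 6.4 mm. x and y axes are square to the flats (dark lines on the flange lie along them), z up. Shaft and flange turn about z with slight drag (0.015 N m); starts at any angle.
- rotor_center (a point): Centre, 25 mm above the underside, of the loose rotor (160 g) lying right side up: dark disc 104 mm across, 10 mm thick, with a round aluminium hub 28 mm across rising to 50 mm above the underside: grip it there. Square bore below, 14 mm across flats, 26 mm deep, its flats square to the rotor's x and y axes, on which four tube collars stand (3 mm high). Any of the four ways round fits.
- rotor_bore (a point): Mouth of the rotor's square bore: the centre of its underside; axes as the rotor's, z up.
- rotor_mark (a point): Centre of the reflective mark, a 16 mm square white patch on the upper face of the rotor's disc, 10.4 mm above the underside and 38 mm from the axis, half-way between the rotor's x and y axes (between two collars). z up.
- tacho_center (a point): Centre, half-way up, of the loose optical tachometer (180 g), standing nose down in its cradle: light-grey and teal box 28 mm (its x) by 42 mm (its y), below it a round nose 18 mm across, 22 mm long; 140 mm tall in all, so the nose tip is 70 mm below this point. Screen on its -x face; grip the ribbed top 40 mm. z up, along its length.
- tacho_nose (a point): Tip of the tachometer's nose, on its long axis; z points up along its length.
- cradle: Tachometer cradle, fixed: dark base 92 x 96 x 8 mm with a socket 61 mm high (44 x 58 mm outside) around the tachometer's lower 53 mm, about 3 mm play each side; the nose tip rests 8 mm above the worktop, the tachometer's top 148 mm above it. It comes free after a straight lift of 55 mm. Origin: centre of its underside; z up.
- bottle_amber: Brown glass bottle with a black cap, 62 mm across, 135 mm tall, loose, in the row between cradle and spinner. Origin: centre of its underside.
- bottle_white: White plastic bottle with a white cap, 58 mm across, 115 mm tall, loose, in the same row. Origin: centre of its underside.
- bottle_blue: Small white bottle with a blue cap, 48 mm across, 95 mm tall, loose, in the same row. Origin: centre of its underside.
There are look-alikes about, which are no part of the job. Leave any pink look-alike of the part that bears rotor_center alone.

How it is judged (in metres and radians):
On the way:
1. the rotor is fully home on the drive shaft and let go (horizontal distance between rotor_bore and drive_seat below 0.004 m and z of rotor_bore in the frame of drive_seat below 0.003 m and angle between rotor_bore's own z axis and vertical below 0.06 rad and contact force between the fingers and rotor below 0.1 N), for 0.2 s.
At the end, for the whole second after the job is handed in: Rotor home on the flange (3 mm in height, 4 mm sideways, level to 0.06 rad), untouched by the robot. Fingers hold the tachometer still, upright (0.14 rad), nose tip within 8 mm sideways of the mark's centre and 8 to 35 mm above it, touching neither rotor nor spinner (all of step 1 and contact force between the arm and rotor below 0.1 N and horizontal distance between tacho_nose and rotor_mark below 0.008 m and z of tacho_nose in the frame of rotor_mark between 0.008 and 0.035 m and angle between tacho_nose's own z axis and vertical below 0.14 rad and linear speed of tacho below 0.02 m/s and contact force between the fingers and tacho above 1 N and contact force between tacho and rotor below 0.05 N and contact force between tacho and spinner below 0.05 N); the arm keeps its last pose, push and grip.
It fails at once if the tachometer knocks against the rotor or the spinner (contact force between tacho and rotor above 1 N or contact force between tacho and spinner above 1 N).
It fails at once if a bottle is shifted by more than 20 mm or knocked over (distance of any of bottle_amber, bottle_white, bottle_blue from where it was at the start of the episode above 0.02 m or angle between any of bottle_amber, bottle_white, bottle_blue's own z axis and vertical above 0.3 rad).
It also fails if it takes over 58 s, if anything falls off the work surface, if the arm or the gripper's body presses on something with over 40 N, if the wrist force passes 120 N, or if a joint passes its speed limit or range.

## Working session

There is one attempt and no reset: what is moved stays moved. The work goes in short steps, each a Python script; the robot and the scene stay as the last script left them, time stands still between calls to the robot, and variables do not carry over. Pictures are saved under pics/ and viewed, about 8 in all and at most 12, crops included, and the job is handed in when it is done.

```bash
mkdir -p pics; cat > h.py <<'E'
import numpy as np, cv2, pickle
from station import r
def snap(n,f):
    s=r.snapshot(n); pickle.dump({k:np.array(v) for k,v in s.items()},open(f'pics/{f}.pkl','wb'))
    cv2.imwrite(f'pics/{f}.png',s['frame'][:,:,::-1]); return s
def load(f): return pickle.load(open(f'pics/{f}.pkl','rb'))
def ray(s,u,v,z):
    R=np.array(s['R']);t=np.array(s['t']);c=-R.T@t
    d=R.T@np.array([(u-s['cx'])/s['fx'],(v-s['cy'])/s['fy'],1]); return c+d*(z-c[2])/d[2]
def proj(s,X):
    p=np.array(s['R'])@X+np.array(s['t']); return np.array([p[0]/p[2]*s['fx']+s['cx'],p[1]/p[2]*s['fy']+s['cy']])
E
python3 - <<'E'
from h import *
a=snap('top','t0');b=snap('side','s0')
for s in(a,b): print(-np.array(s['R']).T@s['t'],s['fx'],np.array(s['R'])[2])
print(r.sense())
E
```

```text
[ 0.2781898  -0.02861463  1.37621487] 488.97195322432214 [ 0.16217965  0.01285586 -0.9866775 ]
[0.30430957 0.71364729 0.75963686] 447.4313569426188 [ 0.19663047 -0.70850695 -0.67775686]
{'clock': 0.1, 'joints': array([-7.10872807e+01,  5.25952838e+00,  7.05737448e+01, -1.09106627e-03,
        1.04267239e+02, -3.24996104e+00]), 'joint_vel': array([-0.09082931, -0.07777516, -0.13408824,  0.05797902, -0.10155917,
        0.08914885]), 'joint_torque': array([ 3.94376315e-03, -4.47854733e+01, -4.07572317e+01,  7.00284471e-02,
        2.84009229e-02, -1.14282127e-04]), 'tcp_pos': array([ 0.22634371, -0.55572981,  0.40362418]), 'orientation': array([-1.79899590e+02, -4.64204050e-03,  2.21624084e+01]), 'contact_force': array([-1.01261479,  0.67754239,  1.12561263]), 'torque': array([ 0.0265988 , -0.00086709,  0.01126301]), 'opening': 0.0876401913141034}
```

View pics/t0.png

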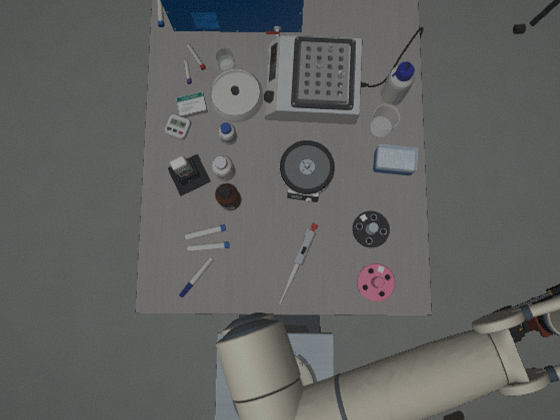

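View pics/s0.png

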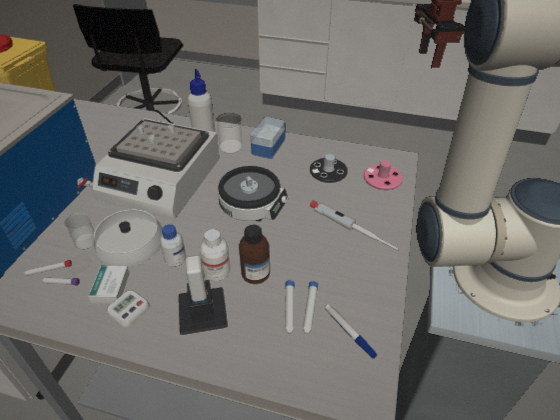

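Top view: the spinner is at about (307,167), the loose dark rotor at (371,229) with its white mark at (364,217), and the pink look-alike at (376,282). The cradle and tacho are at (188,172). The bottles are amber (228,195), white (222,167) and blue (227,132). The side view agrees.

```bash
python3 - <<'E'
from h import *
s=load('t0')
for n,u,v,z in [('spin',307,167,.062),('rotor',372,229,.05),('rotdisc',371,229,.01),('mark',364,217,.01),('cradle',189,174,.008),('tacho',180,165,.148),('amber',226,190,.135),('white',220,161,.115),('blue',226,128,.095)]:
    print(n,ray(s,u,v,z).round(3), np.hypot(*ray(s,u,v,z)[:2]).round(3))
p=ray(s,371,229,.01)
# where is wrist cam: go above rotor
r.reach([p[0],p[1],.40],[180,0,0])
w=snap('wrist','w1'); print(-w['R'].T@w['t'],w['fx'],w['R']) 
print(r.sense()['joints'],r.sense()['clock'])
E
```

```text
spin [ 0.601 -0.087  0.062] 0.607
rotor [ 0.431 -0.264  0.05 ] 0.506
rotdisc [ 0.436 -0.268  0.01 ] 0.512
mark [ 0.47  -0.249  0.01 ] 0.532
cradle [0.592 0.249 0.008] 0.642
tacho [0.583 0.245 0.148] 0.633
amber [0.521 0.126 0.135] 0.536
white [0.603 0.146 0.115] 0.62
blue [0.701 0.135 0.095] 0.714
[ 0.5024279  -0.26899682  0.38066117] 318.0564197320663 [[-1.85784571e-04 -9.99999904e-01 -3.97952906e-04]
 [-9.68316380e-01  8.05188200e-05  2.49726613e-01]
 [-2.49726557e-01  4.31739669e-04 -9.68316302e-01]]
[-3.55256457e+01 -8.41901191e+00  8.43817990e+01 -2.00019172e-02
  1.04044545e+02  5.45283200e+01] 1.4833
```

View pics/w1.png

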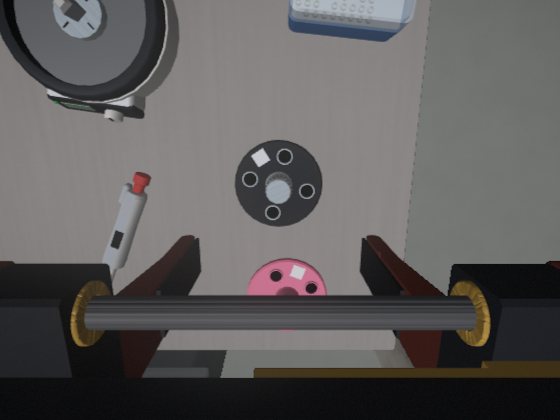

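The wrist view shows the rotor disc centred at about (279,183), hub top (278,191), mark (261,157) and collars (285,157), (307,191), (273,213), (250,180). Next I'll look at the spinner shaft.

```bash
python3 - <<'E'
from h import *
r.reach([.615,-.088,.36],[180,0,0])
w=snap('wrist','w2'); print(r.sense()['clock'])
def norm(c,bx): 
    return c
# rotor from w1
s=load('w1'); f=s['frame'].astype(np.uint8); hsv=cv2.cvtColor(f,cv2.COLOR_RGB2HSV)
g=f.max(2)
m=np.zeros(g.shape,np.uint8); roi=(slice(130,235),slice(225,330))
def blobs(mask,lo):
    n,l,st,c=cv2.connectedComponentsWithStats(mask.astype(np.uint8)); return [(c[i].round(1),st[i].tolist()) for i in range(1,n) if st[i][4]>lo]
d=np.zeros_like(g);d[roi]=(g[roi]<75)
cs,_=cv2.findContours(d,cv2.RETR_EXTERNAL,cv2.CHAIN_APPROX_NONE);c=max(cs,key=cv2.contourArea)
e=cv2.fitEllipse(cv2.convexHull(c)); print('disc',e,ray(s,*e[0],.01), 'r', ray(s,e[0][0]+e[1][0]/2,e[0][1],.01)-ray(s,*e[0],.01))
w_=np.zeros_like(g); w_[roi]=g[roi]>105
inside=cv2.fillPoly(np.zeros_like(g),[cv2.convexHull(c)],1)
for b in blobs(w_&inside,15): print(b, ray(s,*b[0],.0104).round(4), ray(s,*b[0],.05).round(4))
big=cv2.resize(w['frame'][:,:,::-1][120:300,190:380],None,fx=4,fy=4,interpolation=cv2.INTER_CUBIC)
big=cv2.convertScaleAbs(big,alpha=1.4)
cv2.imwrite('pics/w2c.png',cv2.resize(big[:, :],(633,600)) )
E
```

```text
2.5417
disc ((278.2961120605469, 182.67369079589844), (85.74908447265625, 86.37066650390625), 101.61137390136719) [ 0.43805963 -0.26683484  0.01      ] r [-5.89765422e-06 -5.05470114e-02  0.00000000e+00]
(array([260.2, 157.2]), [251, 148, 19, 19, 215]) [ 0.4679 -0.246   0.0104] [ 0.4716 -0.2485  0.05  ]
(array([284. , 156.7]), [276, 149, 17, 16, 81]) [ 0.4685 -0.2735  0.0104] [ 0.4721 -0.273   0.05  ]
(array([249.5, 178.8]), [242, 172, 16, 15, 75]) [ 0.4427 -0.233   0.0104] [ 0.4491 -0.2369  0.05  ]
(array([277.3, 190.4]), [265, 173, 26, 31, 516]) [ 0.4289 -0.2656  0.0104] [ 0.4367 -0.266   0.05  ]
(array([306.3, 191. ]), [299, 184, 16, 15, 76]) [ 0.4281 -0.3     0.0104] [ 0.4361 -0.2967  0.05  ]
(array([272.2, 211.9]), [265, 205, 16, 15, 73]) [ 0.4025 -0.2594  0.0104] [ 0.4132 -0.2605  0.05  ]
```

View pics/w2c.png

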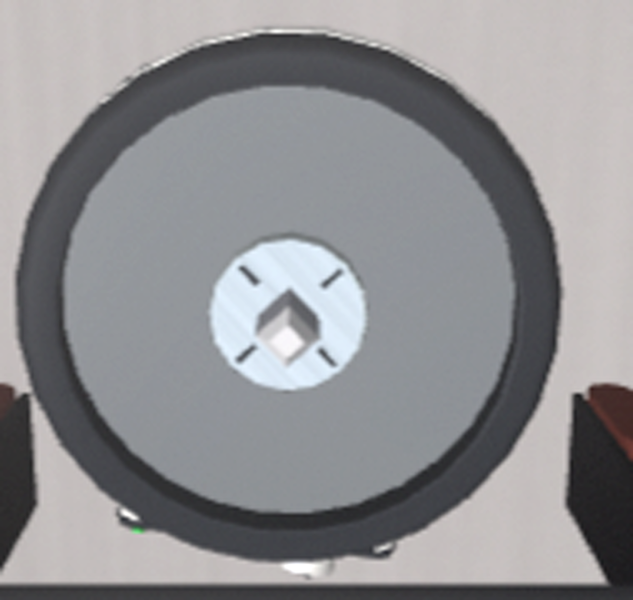

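Flange centre is at crop (289,314), i.e. about px (277,214). The flat lines run diagonally and no second rotor is fitted. I'll compute the seat pose and then grasp the rotor.

```bash
python3 - <<'E'
from h import *
s=load('w2'); f=s['frame']; k=190/633
P=lambda u,v,z=.058: ray(s,190+u*k,120+v*k*180/190*633/600 ,z)
hsv=cv2.cvtColor(f,cv2.COLOR_RGB2HSV)
m=np.zeros(f.shape[:2],np.uint8); m[185:242,248:306]=((f.max(2)>f[170,277].max()+15)[185:242,248:306])
cs,_=cv2.findContours(m,cv2.RETR_EXTERNAL,cv2.CHAIN_APPROX_NONE);c=max(cs,key=cv2.contourArea)
e=cv2.fitEllipse(cv2.convexHull(c)); print('flange',e,ray(s,*e[0],.058), 'diam',e[1][0]*(s['t']@s['R'][2]*0+ .0) , ray(s,e[0][0]+e[1][0]/2,e[0][1],.058)-ray(s,*e[0],.058))
a,b,c_,d=[P(*q) for q in [(248,275),(326,356),(332,278),(246,355)]]
for p,q in((a,b),(c_,d)): v=q-p; print(np.degrees(np.arctan2(v[1],v[0]))%90)
print('tip',P(288,342,.082))
for y in (0,-33,-20,57): print(y,r.inverse_kinematics([.6,-.087,.3],[180,0,y]))
# grasp rotor
x,y=.4355,-.2665
r.reach([x,y,.28],[180,0,0]); w=snap('wrist','w3')
r.servo_line([x,y,.036+.163],speed=.15)
r.grab(20); q=r.sense(); print(q['opening'],q['contact_force'],q['tcp_pos'],q['clock'])
snap('wrist','w4')
E
```

```text
flange ((275.9002380371094, 213.97630310058594), (44.619651794433594, 46.91518020629883), 96.31604766845703) [ 0.60329335 -0.08546244  0.058     ] diam 0.0 [-1.97318639e-05 -2.06046198e-02  0.00000000e+00]
42.72197465633511
42.77189003473811
tip [ 0.60231413 -0.08621981  0.082     ]
0 [-1.14652321e+01  6.42173995e+00  7.98235087e+01 -2.54444375e-14
  9.37547513e+01  7.85347679e+01]
-33 [-1.14652321e+01  6.42173995e+00  7.98235087e+01 -2.54444375e-14
  9.37547513e+01  1.11534768e+02]
-20 [-1.14652321e+01  6.42173995e+00  7.98235087e+01 -2.54444375e-14
  9.37547513e+01  9.85347679e+01]
57 [-1.14652321e+01  6.42173995e+00  7.98235087e+01 -2.54444375e-14
  9.37547513e+01  2.15347679e+01]
0.027739170826815103 [ 0.18919233 -0.27407238 -0.29978739] [ 0.43549036 -0.26652869  0.19896046] 5.2667
```

View pics/w4.png

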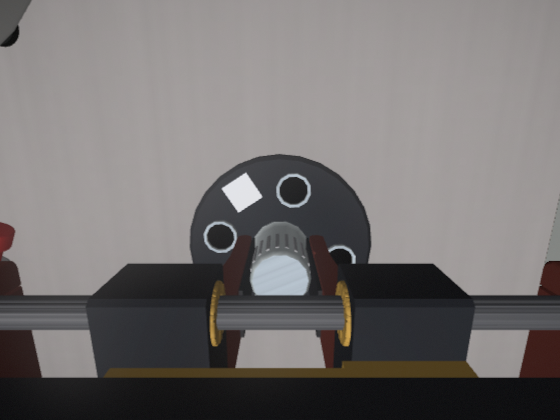

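The hub is gripped (opening 27.7 mm). Collars show at (293,190), (220,237) and (340,257), and the mark at (242,192). I'll use these for the exact in-hand pose.

```bash
python3 - <<'E'
from h import *
s=load('w4'); z=.013
g=s['frame'].max(2)
def cen(u,v,h=20):
    sub=(g[v-h:v+h,u-h:u+h]>100).astype(np.uint8)
    cs,_=cv2.findContours(sub,cv2.RETR_EXTERNAL,cv2.CHAIN_APPROX_NONE);c=max(cs,key=lambda c:cv2.boundingRect(c)[2])
    e=cv2.minEnclosingCircle(c); return np.array(e[0])+[u-h,v-h], e[1]
A,B=[cen(*q) for q in((293,190),(220,237))]; print(A,B)
pA,pB=[ray(s,*q[0],z) for q in (A,B)]
# collars A(+x) and B(+y) are at +r on perpendicular axes; mark lies between
M=(pA+pB)/2; d=(pB-pA)[:2]; print('dist AB',np.linalg.norm(d)) 
n=np.array([-d[1],d[0]])/2; C=M[:2]+n; print('center',C,'yaw', (np.degrees(np.arctan2(*(pA[:2]-C)[::-1]))))
q=ray(s,340,257,z); print('opp mid',(q+pB)/2)
print('mark',ray(s,*cen(242,192,25)[0],.0104))
E
```

```text
(array([293.03278732, 190.08060074]), 17.729066848754883) (array([219.63043404, 236.80434799]), 17.060123443603516)
dist AB 0.04823207297349814
center [ 0.43613752 -0.26639728] yaw -11.87367229045387
opp mid [ 0.43715656 -0.26664757  0.013     ]
mark [ 0.46765376 -0.24556808  0.0104    ]
```

```bash
cat > ins.py <<'E'
from h import *
x,y,yaw=.6028,-.0857,-35
r.servo_line([.4355,-.2665,.30],speed=.25)
r.reach([x,y,.31],[180,0,yaw])
r.servo_line([x,y,.285],speed=.1); r.wait(.2)
q=r.sense(); f0=q['contact_force']; print(f0,q['tcp_pos'],q['orientation'])
for z in np.arange(.281,.2565,-.004):
    r.servo_line([x,y,z],speed=.06); q=r.sense(); d=q['contact_force']-f0
    print(round(z,4),q['tcp_pos'].round(4),d.round(1),q['clock'])
    if np.linalg.norm(d)>12: break
snap('wrist','w5');snap('side','s5')
a=cv2.imread('pics/w5.png');b=cv2.imread('pics/s5.png')
c=cv2.resize(b[140:240,190:320],(546,420)); cv2.imwrite('pics/c5.png',cv2.resize(np.hstack([a[:, 140:420],c]),(800,407)))
E
python3 ins.py
```

```text
[ 0.06436428 -0.02225466 -1.76987233] [ 0.60286265 -0.08591448  0.2859173 ] [-1.79967623e+02 -7.36383580e-02 -3.50158712e+01]
0.281 [ 0.6027 -0.0856  0.2807] [ 0.8  0.  -0.9] 7.6917
0.277 [ 0.6027 -0.0857  0.2765] [-0.1 -0.  -0.2] 7.9417
0.273 [ 0.6027 -0.0857  0.2725] [-0.8 -0.2  0. ] 8.1917
0.269 [ 0.6027 -0.0857  0.2685] [-0.4 -0.3  0.4] 8.4417
0.265 [ 0.6027 -0.0857  0.2645] [-0.  -0.7  0.4] 8.6917
0.261 [ 0.6027 -0.0857  0.2605] [ 0.4  0.3 -0.5] 8.9417
0.257 [ 0.6028 -0.0857  0.257 ] [-0.8  0.4  0.4] 9.1917
```

View pics/c5.png

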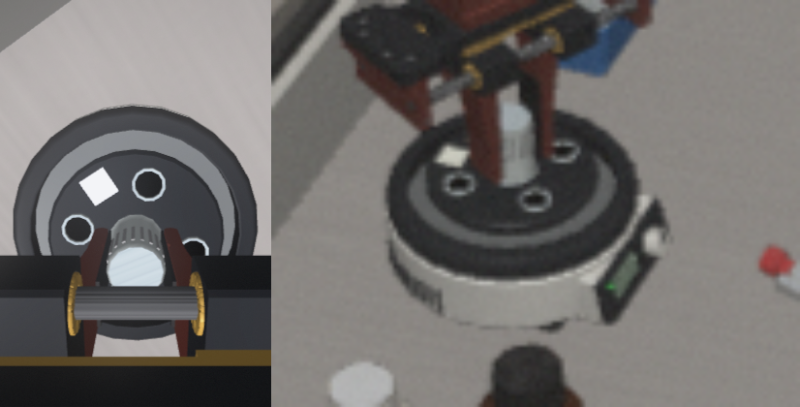

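The rotor went down over the shaft with no contact force and sits level in the bowl. I'll release it, check it from above, then look at the tachometer.

```bash
python3 - <<'E'
from h import *
r.let_go(); r.wait(.3); q=r.sense(); print(q['opening'],q['contact_force'])
r.servo_line([.6028,-.0857,.36],speed=.25)
r.reach([.615,-.088,.38],[180,0,0]); r.wait(.2); s=snap('wrist','w6')
g=s['frame'].max(2); m=np.zeros_like(g); m[140:290,200:360]=g[140:290,200:360]>100
n,l,st,c=cv2.connectedComponentsWithStats(m)
for i in range(1,n):
    if 30<st[i][4]<2500: print(c[i].round(1),st[i].tolist(),ray(s,*c[i],.0684).round(4),ray(s,*c[i],.108).round(4))
r.reach([.57,.235,.42],[180,0,0]); r.wait(.2); snap('wrist','w7'); print(r.sense()['clock'])
a=cv2.imread('pics/w6.png');b=cv2.imread('pics/w7.png')
cv2.imwrite('pics/c6.png',cv2.convertScaleAbs(np.hstack([a[60:360,130:430],b[0:300,30:530]]),alpha=1.3))
E
```

```text
0.08769186686331053 [-0.14518861 -0.25342801  0.33978471]
[280.  171.6] [271, 163, 19, 19, 341] [ 0.6412 -0.0878  0.0684] [ 0.6467 -0.0878  0.108 ]
[253.6 186.3] [244, 177, 20, 20, 129] [ 0.6275 -0.0632  0.0684] [ 0.6349 -0.0666  0.108 ]
[305.4 187.8] [295, 178, 21, 21, 131] [ 0.6261 -0.1114  0.0684] [ 0.6336 -0.1083  0.108 ]
[276.9 221.4] [262, 196, 34, 44, 893] [ 0.5934 -0.0848  0.0684] [ 0.6054 -0.0852  0.108 ]
[252.4 235.5] [243, 227, 20, 18, 121] [ 0.5791 -0.061   0.0684] [ 0.5931 -0.0647  0.108 ]
[302.5 237.2] [293, 228, 20, 19, 122] [ 0.5774 -0.1096  0.0684] [ 0.5916 -0.1066  0.108 ]
13.5583
```

View pics/c6.png

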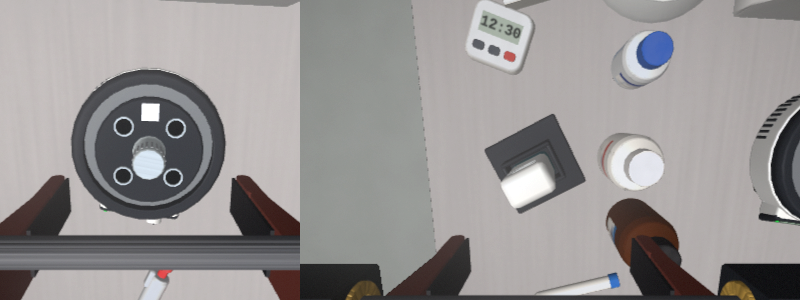

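Mark is at (.641,-.088), 38 mm from the axis, and the rotor sits centred in the bowl. In the right panel the cradle base corners are at about px (215,150), (283,113), (315,180) and (250,213). The tacho top is near (257,188), with its long axis running up-right.

```bash
python3 - <<'E'
from h import *
s=load('w7'); f=s['frame']; g=f.max(2)
m=np.zeros_like(g); m[100:222,200:325]=g[100:222,200:325]<85
b=np.zeros_like(g); b[140:222,190:300]=g[140:222,190:300]>168
for nm,mm,z in(('base',m,.008),('tacho',b,.148)):
    cs,_=cv2.findContours(mm,cv2.RETR_EXTERNAL,cv2.CHAIN_APPROX_NONE);c=max(cs,key=cv2.contourArea)
    h=cv2.convexHull(c)[:,0]
    w=np.array([ray(s,*p,z)[:2] for p in h],np.float32); R=cv2.minAreaRect(w*1000); print(nm,R, cv2.boxPoints(R).round(0).tolist())
print(f[188,257],f[180,280],f[170,220],f[175,275])
cv2.imwrite('pics/c7.png',cv2.resize(f[100:220,200:330,::-1],(780,720))[:600*1])
for p in([.59,.243,.36],[.59,.243,.29],[.59,.243,.45],[.615,.08,.45],[.641,-.088,.45],[.641,-.088,.36]): print(r.inverse_kinematics(p,[180,0,119]))
E
```

```text
base ((591.216064453125, 252.21365356445312), (90.8737564086914, 94.99237060546875), 26.755224227905273) [[529.0, 274.0], [572.0, 189.0], [653.0, 230.0], [610.0, 315.0]]
tacho ((590.6400756835938, 253.29559326171875), (22.533052444458008, 35.975860595703125), 26.29827308654785) [[573.0, 264.0], [589.0, 232.0], [609.0, 242.0], [593.0, 274.0]]
[195 194 194] [147 146 144] [139 135 135] [171 171 169]
[ 19.33058628  10.8829257   68.84511166   0.         100.27196264
  -9.66941372]
[19.33058628 11.46686317 75.27678911  0.         93.25634772 -9.66941372]
[ 19.33058628  12.16303002  58.25299263   0.         109.58397735
  -9.66941372]
[  4.26880982   9.26475663  61.51038607   0.         109.2248573
 -24.73119018]
[-10.82925016  13.63220725  56.56503663   0.         109.80275612
 -39.82925016]
[-10.82925016  12.28932127  67.2530443    0.         100.45763443
 -39.82925016]
```

View pics/c7.png

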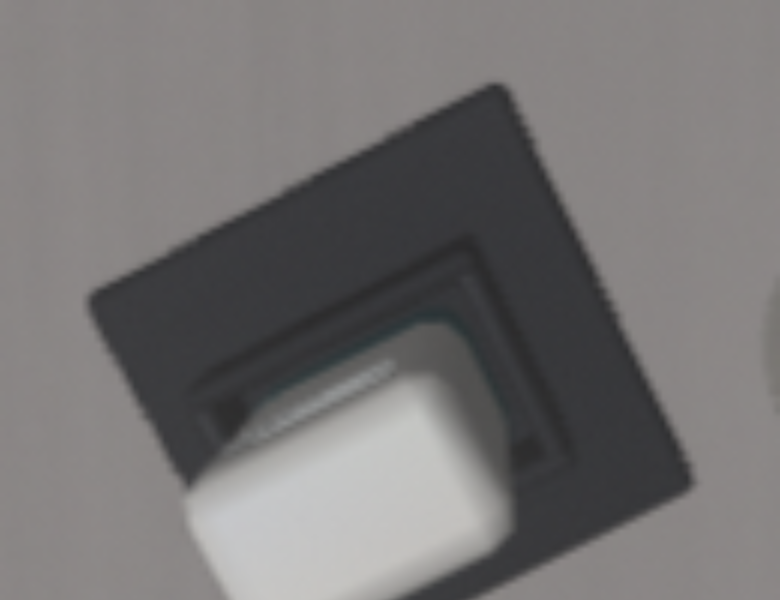

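The base fit (90.9×95.0 mm) and the tacho top agree on centre (.591,.2527) and yaw about 26.5°. I'll grasp across the 28 mm faces, away from the bottles.

```bash
python3 - <<'E'
from h import *
x,y,o=.591,.2527,[180,0,116.5]
r.reach([x,y,.40],o)
r.servo_line([x,y,.291],speed=.12); q=r.sense(); print(q['contact_force'],q['tcp_pos'])
r.grab(35); r.wait(.2); q=r.sense(); print(q['opening'],q['contact_force'],q['torque'],q['clock'])
if .024<q['opening']<.032:
    f0=q['contact_force']
    for z in (.31,.35,.455):
        r.servo_line([x,y,z],speed=.12); q=r.sense(); print(q['contact_force']-f0,q['opening'],q['clock'])
snap('wrist','w8');snap('side','s8')
a=cv2.imread('pics/w8.png');b=cv2.imread('pics/s8.png')
cv2.imwrite('pics/c8.png',np.hstack([a[:, 80:480],b[:,60:460]]))
E
```

```text
[-0.26043396 -0.06127428  0.13334934] [0.59120992 0.25274681 0.29228381]
0.027953303106807503 [-0.14508486  0.06974363 -0.79308606] [-0.0310014  -0.13734988  0.03619075] 17.525
[ 0.16393779  0.03932533 -0.90376037] 0.02772740792532645 17.8333
[ 0.12594898 -1.16792022 -1.64114786] 0.027755012655644305 18.3167
[ 0.15695436 -0.13274487 -1.64404772] 0.02797292364255714 19.3417
```

View pics/c8.png

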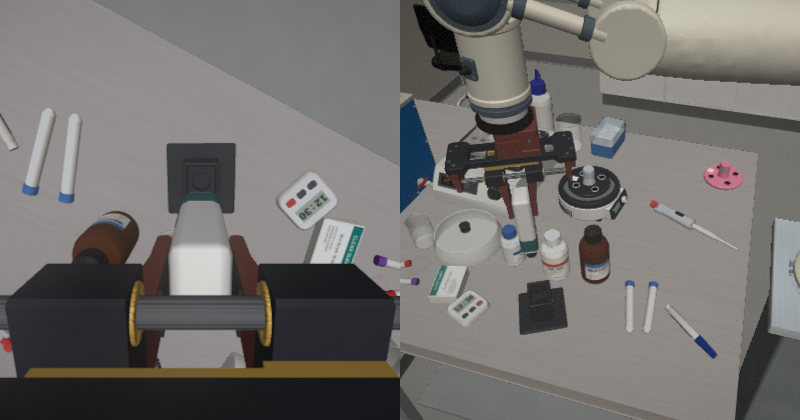

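The tachometer is held free (1.64 N, about 180 g) and the bottles are undisturbed. I'll carry it over and stop high to check the nose in the side view.

```bash
python3 - <<'E'
from h import *
mx,my=.6412,-.0878
r.servo_line([mx,my,.455],speed=.15); r.wait(.2)
r.servo_line([mx,my,.395],speed=.1); r.wait(.3)
s=snap('side','s9'); q=r.sense(); print(q['tcp_pos'],q['orientation'],q['opening'],q['clock'])
tip=q['tcp_pos']-[0,0,.283]
im=s['frame'][:,:,::-1].copy(); p=proj(s,tip); k=proj(s,np.array([mx,my,.0684])); t=proj(s,tip+[0,0,.14]); print(p,k,t)
x0,y0=[int(v) for v in p-[60,75]]
c=cv2.resize(im[y0:y0+110,x0:x0+130],None,fx=5,fy=5,interpolation=cv2.INTER_CUBIC)
for a,col in((p,(0,0,255)),(k,(0,255,0)),(t,(255,0,0))): cv2.circle(c,tuple(((a-[x0,y0])*5+2).astype(int).tolist()),4,col,1)
cv2.imwrite('pics/c9.png',cv2.convertScaleAbs(c,alpha=1.4))
E
```

```text
[ 0.64120249 -0.08778882  0.39549393] [1.79966438e+02 2.60662285e-02 1.16500605e+02] 0.02773632600599628 23.1833
[233.40796656 162.85132475] [234.60382322 177.23851303] [229.13550702 111.33324789]
```

View pics/c9.png

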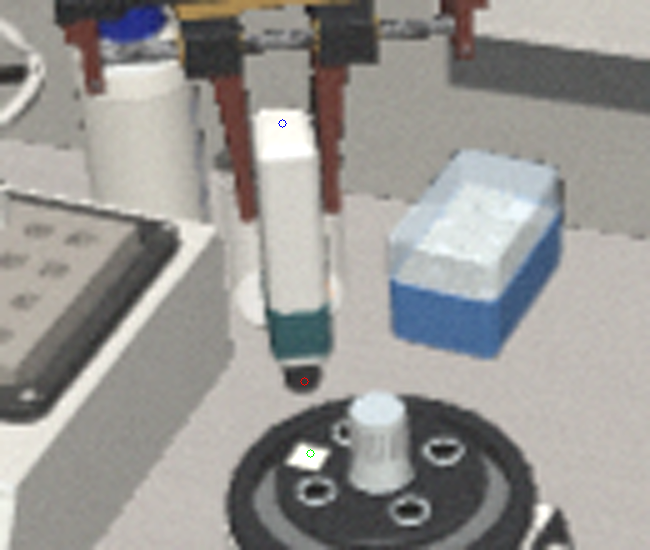

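The nose tip is under its predicted point (304,381), the tachometer is upright, and the mark is within 1 px of its predicted point. I'll descend to about 21 mm above the mark.

```bash
python3 - <<'E'
from h import *
r.servo_line([.6412,-.0878,.3725],speed=.04); r.wait(.8)
s=snap('side','s10'); q=r.sense(); print(q['tcp_pos'],q['orientation'],q['contact_force'],q['joint_vel'].round(2),q['opening'],q['clock'])
c=cv2.resize(s['frame'][100:250,150:310,::-1],(640,600),interpolation=cv2.INTER_CUBIC)
cv2.imwrite('pics/c10.png',cv2.convertScaleAbs(c,alpha=1.4))
E
```

```text
[ 0.6411951  -0.08780451  0.37246533] [-1.79996285e+02 -9.17174478e-04  1.16499350e+02] [-0.009798    0.12352578 -1.78448652] [ 0.11  0.03  0.06  0.03  0.01 -0.1 ] 0.02776586256540094 24.7417
```

View pics/c10.png

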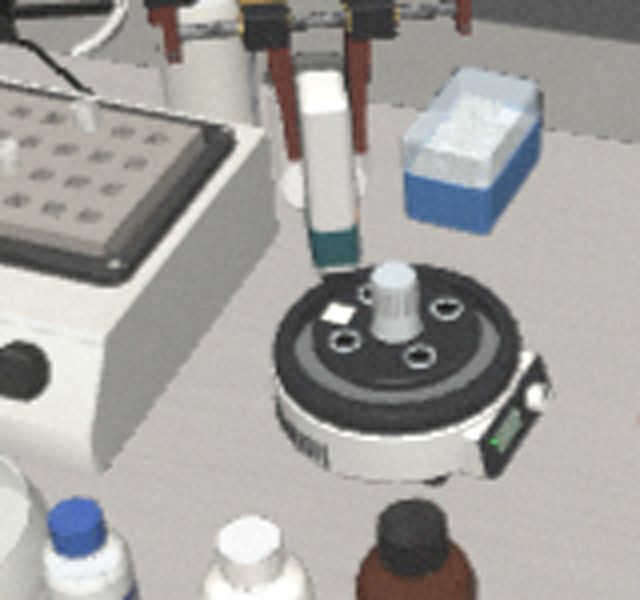

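```bash
python3 -c "
from station import r
r.hand_in(); print(r.sense()['clock'])"
```

```text
the job is handed in; nothing more can be done
the job is handed in; nothing more can be done
```

The job is handed in: the rotor is on the drive shaft and released, and the arm is holding the tachometer over the mark. No verdict was reported. The clock read 24.7 s at the last check before handing in, against the 58 s limit.

- **Rotor:** I turned it about 35° to match the shaft flats and lowered it with no noticeable contact force. The gripper height put its underside at 58 mm, level with the flange. After release, the wrist camera showed it centred and level in the bowl, with the mark 38 mm from the axis. I did not measure its height separately after letting go.
- **Tachometer:** I lifted it straight out; the load on the wrist matched its weight of about 180 g. It was carried over the bottles with roughly 35–40 mm clearance, and the three looked unmoved in the side views.
- **Final hold:** The nose is directly over the mark, about 21 mm above it by arm position, and upright. The side view agreed to within a few millimetres, though the nose tip is hard to see against the dark rotor and rim. The arm was still, the grip opening was 27.8 mm, and the wrist force was only the tachometer's weight.

No check failed. In one side view the tachometer's top looked about 3 mm lower than predicted, while the nose tip matched its prediction; I put that down to image calibration.

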